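# Push the gift box down the display lane

### The arm

A 6-joint arm with a two-finger parallel gripper is mounted at the origin on a cart in front of the work surface, level with it; the furniture and walls round the work are solid. World frame = base frame: x ahead of the robot, y to its left, z up, the work surface at z = 0. Lengths are in m, angles in rad, forces in N, time in s.
With the tool pointing down it reaches from about 0.375 to 0.975 m from the base axis. Payload 3.8 kg.
Tool frame: the origin (TCP) lies midway between the tips of the shut fingers; the grasp point (between the pads) lies 19 mm behind it; z points along the fingers, y is the line along which they close (so a half turn about z gives the same grasp; the last joint's range is limited). The gripper opens to 85 mm and grips with 20 to 120 N. Pads are 22 mm wide; open, the fingers measure 114 mm over their backs; the gripper's body (76 mm by 85 mm) begins 54 mm behind the grasp point. The pads swing forward as they close: fully open they stand 13 mm farther back than shut.
Start: joints at [1.143, 0.264, 1.604, -0, 1.274, -0.037], TCP at [0.257, 0.624, 0.231] pointing down, gripper open.
Joint ranges: [-2.63, 2.63], [-0.94, 2.18], [0.31, 2.57], [-1.31, 4.45], [0, 2.66], [-2.55, 2.55]. Speed limits (rad/s): [2.57, 2.57, 3.14, 3.14, 3.14, 3.14].

### API

Orientations are given as a rotation vector (axis times angle).
In Python, from workcell import sensors, viewer, job gives the robot as it stands.
- The arm moves only by the shell command python3 -m inch 'ROWS' [FORCE]. ROWS is JSON, one flat list of numbers, 7 for each row, row after row: the shift along the tool's x, y, z in mm, then the turn, a rotation vector about the tool's x, y, z in degrees, then the finger opening in mm, from 0 to 85.4. A call has exactly 8 rows; each row shifts and turns the commanded pose from where the row before left it, along the tool's axes as they then stand; what a row does not reach is not made up. A row lasts 1/10 s, in which the tool goes at most 50 mm and 8.59 degrees, less where a joint would pass 70% of its speed; a pose out of reach is approached as far as the arm can. A call is refused whole if a number of a shift passes 50 or a number of a turn 8.59, either way. A call with a gripper value outside its range is refused whole. The fingers move at their own pace and stop on an object; FORCE is the grip in N (left out, the last holds). Time passes only in rows, so rows that do not move let the fingers close, or fill a call up. It gives the time, the measured TCP pose, the force, the opening and the grip force at its end, in the units of the state.
- sensors.read_state(): the state, without advancing time (a new reading comes with each control period).
- viewer.read_camera(name): name is "scene" or "top" or "wrist"; returns the picture (384x512x3 uint8, red, green, blue); there is no depth.
- viewer.camera_params(name): a dict with "K" (3x3 intrinsics, pixels), "world_to_cam" (4x4, takes a point from world to camera coordinates). Camera axes: x right, y down, z forward; pixel columns grow to the right and rows downward; lengths in m; the calibration is good to about 2 mm. A picture is of the moment at which its call begins: read the wrist's pose just before it. camera_params takes no time and is no camera call; for the wrist camera it gives the pose at the moment of the call.
- job.finish_job(): hands the job in; it is judged then, once.
The state is a dict: "time": time; "q": joint angles; "joint_vel": joint speeds; "joint_torque": joint torques, N m; "tool_pos": TCP position; "tcp_rot": TCP orientation; "wrist_force": force on the tool from outside, world axes, zero at the start; "torque": the same for the moment, N m; "width": opening from 0.0 (shut) to 1.0 (fully open); "grip_force": force on a finger pad.
Only numpy, scipy, OpenCV 4.12 (cv2) and the standard library are available. Lean on these libraries where they do the work, as an engineer would, in place of code of your own. Each camera call takes 0.05 s, during which the arm holds its last target. There are 200 camera calls.

### The job

Push the square kraft gift box through the open end of the low wooden lane and along between its two rails until it stands home against the stop board, square in the lane. The rails are freshly varnished, so neither the box nor the robot may touch them at any moment. Only push the box with the fingers, without gripping it, lifting it or tipping it; leave everything else where it is and finish clear of everything.

Things in the scene. Friction and masses are not known exactly. Their poses are not given: they have to be found in the camera images.
- box: Kraft cardboard gift box with a lid, 66 x 66 mm, 48 mm high, about 0.25 kg, loose on the work surface, standing before the open end of the lane, up to 25 mm off its centre line and turned up to 0.3 rad. Origin: centre of its underside; z up, x and y along its sides. It slides on the surface under a push of about 1 to 4 N.
- lane: Fixed lane guide without a floor. Origin on the work surface in the middle of the open end; x points into the lane along it, y across, z up. It leads away from the robot, 50 to 75 degrees to the right of straight ahead. A light wooden stop board closes the far end: face at x = 0.150, 122 mm wide, 36 high, 18 thick; the box may touch it. With the box home its centre is at x = 0.117.
- rails: The two dark, varnished rails of the lane, one body with the same origin and axes as the lane. Each is 150 mm long (x = 0 to 0.150), 12 mm wide, 14 mm high; their inner faces are at y = +0.043 and -0.043 (86 mm apart, so 10 mm free on either side of the centred box). Must not be touched; fingers may pass above them.
- flat_box: Bystander: flat oblong kraft gift box 62 x 100 x 30 mm, loose; origin at the centre of its underside.
- spool: Bystander: white ribbon spool lying flat, 66 mm across, 22 mm high, loose, on the robot's side of the lane; origin at the centre of its underside.
- tape: Bystander: roll of tape lying flat, 98 mm across, 25 mm high, loose; origin at the centre of its underside.
- bar: Bystander: wrapped chocolate bar lying flat, 64 x 140 x 12 mm, loose; origin at the centre of its underside.
Things that resemble listed ones, but are neither listed nor needed, are in the scene too. Leave any green look-alike of the box alone.

How it is judged:
By the outcome, as a careful person would: the job done as asked, in the order asked, and still so for the second after the job is handed in, with the robot touching nothing.
It also fails if it takes over 67 s, if anything falls off the work surface, if the arm or the gripper's body presses on something with over 40 N, if the wrist force passes 120 N, or if a joint passes its speed limit or range.

## Working session

There is one attempt and no reset: what is moved stays moved. The work goes in short steps, Python scripts to look and compute and a shell command to move; the robot and the scene stay as the last step left them, time stands still between calls to the robot, and variables do not carry over. Pictures are saved under pics/ and viewed, at most 10 in all, crops included, and the job is handed in when it is done.

```bash
mkdir -p pics
cat > h.py <<'E'
import numpy as np, cv2
from workcell import sensors, viewer, job
def snap(n,f):
    P=viewer.camera_params(n); im=viewer.read_camera(n); cv2.imwrite('pics/'+f,im[:,:,::-1]); return im,P
def ray(P,u,v,z):
    K=np.array(P['K']);T=np.array(P['world_to_cam']);R=T[:3,:3];c=-R.T@T[:3,3]
    d=R.T@np.linalg.solve(K,[u,v,1]); return c+d*(z-c[2])/d[2]
def proj(P,p):
    K=np.array(P['K']);T=np.array(P['world_to_cam']);q=K@(T[:3,:3]@np.array(p)+T[:3,3]); return q[:2]/q[2]
E
python3 - <<'E'
from h import *
a,P=snap('top','top0.png'); b,Q=snap('scene','scene0.png')
print(P,Q,sensors.read_state())
E
```

```text
{'K': array([[455.93067865,   0.        , 244.42980781],
       [  0.        , 455.93067865, 185.71527462],
       [  0.        ,   0.        ,   1.        ]]), 'world_to_cam': array([[-0.00362289, -0.99975444, -0.02186161, -0.01892231],
       [-0.99552031,  0.00567131, -0.09437774,  0.51089569],
       [ 0.09447854,  0.02142176, -0.99529639,  1.20277373],
       [ 0.        ,  0.        ,  0.        ,  1.        ]])} {'K': array([[488.50168351,   0.        , 259.31639361],
       [  0.        , 488.50168351, 193.25943764],
       [  0.        ,   0.        ,   1.        ]]), 'world_to_cam': array([[ 0.48096502, -0.87655022, -0.01823096, -0.27644281],
       [-0.39383751, -0.1974281 , -0.89772722,  0.23352056],
       [ 0.78330368,  0.43895542, -0.44017437,  1.15765078],
       [ 0.        ,  0.        ,  0.        ,  1.        ]])} {'time': 0.1, 'q': array([ 1.14306613e+00,  2.64697265e-01,  1.60526611e+00,  2.82475715e-06,
        1.27373177e+00, -3.68695496e-02]), 'joint_vel': array([ 0.00048287, -0.00064913, -0.00216595,  0.00123483,  0.00054379,
       -0.00150047]), 'joint_torque': array([-4.80596500e-04, -5.16708004e+01, -3.68586445e+01, -1.14005636e-04,
        6.30861061e-03,  1.07082232e-05]), 'tool_pos': array([0.25686187, 0.62347623, 0.23005796]), 'tcp_rot': array([-0.60996821, -3.08131066,  0.00321239]), 'wrist_force': array([-1.00369919,  0.03895492, -1.08730977]), 'torque': array([-0.02359147, -0.00716469,  0.01598857]), 'grip_force': 0.0, 'width': 1.0010903510700409}
```

View pics/top0.png

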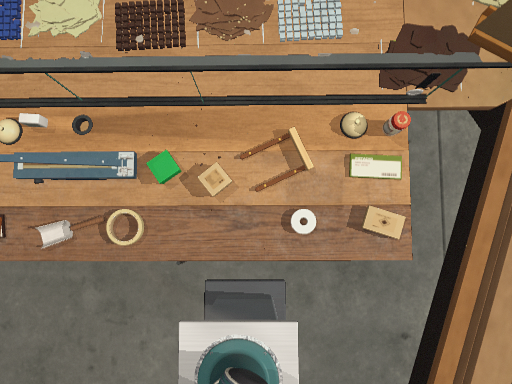

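View pics/scene0.png

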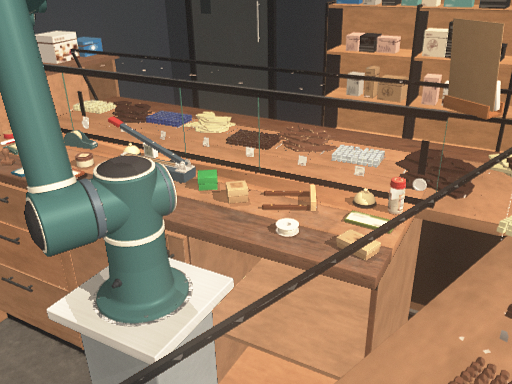

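The top view shows the kraft square box at (214,179), the green look-alike at (163,167), and the oblong flat_box at (384,222). The lane's open end is near (248,172) and its stop board near (301,150). The spool is at (303,222). The target is the square kraft box before the open end, at (214,179). I'll confirm it in an enlarged crop.

Run:
```python
from h import *
im=cv2.imread('pics/top0.png'); c=im[115:215,140:330]
cv2.imwrite('pics/c0.png',cv2.resize(c,None,fx=4.2,fy=4.2,interpolation=cv2.INTER_CUBIC)[:, :800])
P=viewer.camera_params('top')
for n,u,v,z in [('box',214,179,.048),('railL',240,156,.014),('railR',255,187,.014),('stop a',294,129,.036),('stop b',309,168,.036)]: print(n,ray(P,u,v,z))
```

```text
box [0.52682131 0.0586271  0.048     ]
railL [ 0.59330253 -0.00928671  0.014     ]
railR [ 0.50808625 -0.04973131  0.014     ]
stop a [ 0.66211108 -0.15545905  0.036     ]
stop b [ 0.55611158 -0.19389017  0.036     ]
```

View pics/c0.png

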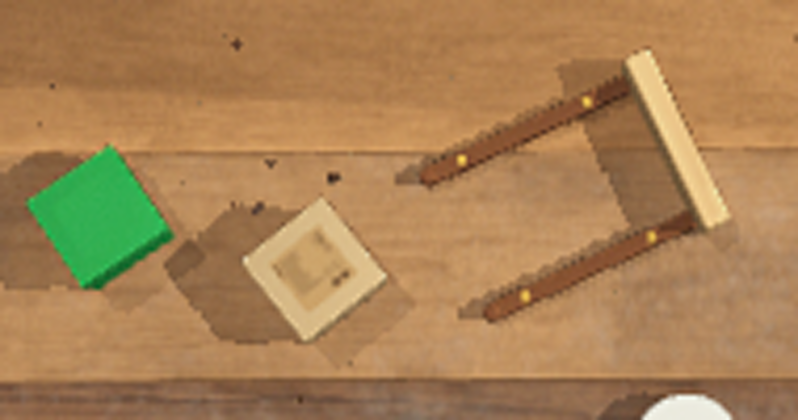

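The crop confirms the kraft square box, with its lid and no green. Its top corners in crop pixels are (322,198), (387,277), (307,341) and (243,261). The rails and the stop are clear. Next I'll get the poses.

```bash
cat >> h.py <<'E'
from scipy.spatial.transform import Rotation as Ro
def lanefit(railpts_l,railpts_r): pass
def tocmd(target,yawx):
    """shift in tool mm and z-turn (deg) needed, tool pointing down"""
    s=sensors.read_state(); R=Ro.from_rotvec(s['tcp_rot']).as_matrix()
    d=R.T@(np.array(target)-s['tool_pos'])*1e3
    y=np.degrees(np.arctan2(R[1,0],R[0,0])); 
    return d.round(1),((y-yawx+180)%360-180).round(1), 'tilt',np.round(R[:,2],3)
E
python3 - <<'E'
from h import *
P=viewer.camera_params('top')
f=lambda u,v,z: ray(P,140+(u+.5)/4.2-.5,115+(v+.5)/4.2-.5,z)[:2]
b=np.array([f(*p,.048) for p in [(322,198),(387,277),(307,341),(243,261)]]); c=b.mean(0)
e=b[0]-b[3]+b[1]-b[2]; print('box',c,np.degrees(np.arctan2(e[1],e[0])),np.linalg.norm(b-np.roll(b,1,0),axis=1))
s=np.array([f(*p,.036) for p in [(648,48),(730,217),(709,230),(625,62)]])
print('stop sides',np.linalg.norm(s-np.roll(s,1,0),axis=1)); y=s[0]-s[1]+s[3]-s[2]; a=np.degrees(np.arctan2(y[1],y[0]))-90
x=np.array([np.cos(np.radians(a)),np.sin(np.radians(a))]); yy=np.array([-x[1],x[0]])
O=s.mean(0)-.159*x; print('lane',O,a)
r=np.array([f(*p,.014) for p in [(418,172),(430,187),(483,307),(492,322)]])
print('rail ends lane', [((q-O)@x,(q-O)@yy) for q in r]); print('box in lane',(c-O)@x,(c-O)@yy)
t=c-.0*x; print(tocmd([*t,.23],a+180))
E
```

```text
box [0.52762268 0.0571663 ] -51.417828802855524 [0.06373492 0.0650515  0.06432005 0.06500269]
stop sides [0.01733833 0.1205952  0.01575271 0.12049564]
lane [ 0.54367838 -0.02947075] -64.90660234004721
rail ends lane [(np.float64(0.0011575578138813343), np.float64(0.055578278727619404)), (np.float64(0.00399664216393532), np.float64(0.043312568171461265)), (np.float64(0.0014869968240875874), np.float64(-0.042137932279402386)), (np.float64(0.0025582870949613207), np.float64(-0.053397348397411))]
box in lane -0.08526918433262967 0.0222020103555245
(array([-466.1, -420.4,    0.9]), np.float64(42.5), 'tilt', array([-0.001, -0.002, -1.   ]))
```

```bash
python3 -m inch '[-20,-18,0,0,0,0,40,-36,-32,0,0,0,0,40,-38,-33,0,0,0,0,40,-38,-33,0,0,0,0,40,-38,-33,0,0,0,0,40,-38,-33,0,0,0,0,40,-36,-32,0,0,0,0,40,-30,-23,0,0,0,0,40]'
python3 -m inch '[-24,-23,0,0,0,0,40,-24,-23,0,0,0,0,40,-24,-23,0,0,0,0,40,-24,-23,0,0,0,0,40,-24,-23,0,0,0,0,40,-24,-23,0,0,0,0,40,-24,-23,0,0,0,0,40,-24,-22,0,0,0,0,40]'
python3 -m inch '[0,0,0,0,0,-6,40,0,0,0,0,0,-6,40,0,0,0,0,0,-6,40,0,0,0,0,0,-6,40,0,0,0,0,0,-6,40,0,0,0,0,0,-6,40,0,0,0,0,0,-6,40,0,0,0,0,0,-5,40]'
python3 - <<'E'
from h import *
a,P=snap('wrist','w0.png'); s=sensors.read_state(); print(s['time'],s['tool_pos'],s['q'],s['width']);print(-np.array(P['world_to_cam'])[:3,:3].T@np.array(P['world_to_cam'])[:3,3])
print(tocmd([.599,.09,.1],-154.9))
E
```

```text
time: 0.9
tool_pos: [0.4198, 0.2991, 0.2309]
tcp_rot: [-0.611, -3.081, 0.001]
wrist_force: [0.5, 0.4, 0.0]
width: 0.469
grip_force: 0.0
time: 1.7
tool_pos: [0.5274, 0.058, 0.2308]
tcp_rot: [-0.61, -3.081, 0.0]
wrist_force: [0.6, 0.2, 0.1]
width: 0.465
grip_force: 0.0
time: 2.5
tool_pos: [0.527, 0.0594, 0.2307]
tcp_rot: [0.675, -3.067, -0.0]
wrist_force: [0.7, -0.2, -0.0]
width: 0.465
grip_force: 0.0
2.55 [0.52698373 0.05938733 0.23072347] [ 6.52710217e-02 -9.57695784e-03  1.91141163e+00 -3.48946473e-05
  1.24080753e+00 -1.94182221e+00] 0.4691122398095628
[0.45290181 0.02466854 0.37417855]
(array([-78.3,  -2.7, 130.6]), np.float64(-0.1), 'tilt', array([-0.001, -0.   , -1.   ]))
```

View pics/w0.png

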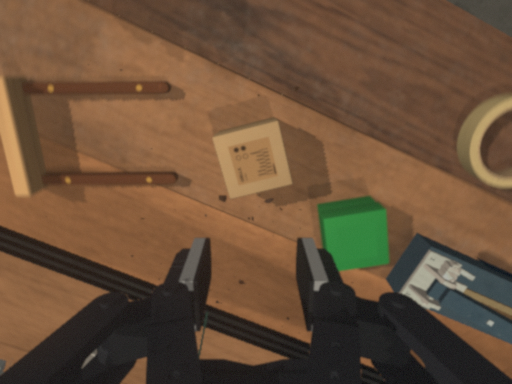

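The wrist view shows the box lid with corners near (214,137), (278,121), (291,184) and (228,198). The rails end at about (171,88) and (176,179), and the stop is at the left. I'll refine these with masks.

```bash
cat >> h.py <<'E'
def rect(im,mask,x0,x1,y0,y1):
    m=np.zeros(mask.shape,np.uint8); m[y0:y1,x0:x1]=mask[y0:y1,x0:x1]*255
    m=cv2.morphologyEx(m,cv2.MORPH_CLOSE,np.ones((5,5)))
    c=max(cv2.findContours(m,cv2.RETR_EXTERNAL,cv2.CHAIN_APPROX_NONE)[0],key=cv2.contourArea)
    r=cv2.minAreaRect(c); return c,cv2.boxPoints(r),r
E
python3 - <<'E'
from h import *
im=cv2.imread('pics/w0.png'); P=viewer.camera_params('wrist')
hsv=cv2.cvtColor(im,cv2.COLOR_BGR2HSV)
for p in [(88,100),(179,120),(88,90),(130,225),(140,20),(179,130),(150,200),(100,200),(60,100),(130,100)]: print(p,hsv[p])
E
```

```text
(88, 100) [ 11 148  98]
(179, 120) [ 11 150 100]
(88, 90) [ 10 147  97]
(130, 225) [ 15 119 114]
(140, 20) [ 15 124  97]
(179, 130) [ 11 153 100]
(150, 200) [ 13 136 150]
(100, 200) [ 13 128 155]
(60, 100) [ 13 127 145]
(130, 100) [ 13 131 136]
```

Run:
```python
from h import *
im=cv2.imread('pics/w0.png'); P=viewer.camera_params('wrist')
hsv=cv2.cvtColor(im,cv2.COLOR_BGR2HSV).astype(int); H,S,V=hsv[...,0],hsv[...,1],hsv[...,2]
print(hsv[126,215:300:6].tolist()); print(hsv[70:110:2,120].tolist())
o=im.copy()
box=(S<105)&(V>150); rail=(V<118)&(S>138)
res=[]
for m,w,z in [(box,(195,310,105,215),.048),(rail,(45,200,70,110),.014),(rail,(50,200,160,200),.014)]:
    c,b,r=rect(im,m,*w); cv2.drawContours(o,[c],-1,(0,255,0),1); g=np.array([ray(P,*q,z)[:2] for q in b]); 
    print(r); res.append(g)
    e=g-np.roll(g,1,0);L=np.linalg.norm(e,axis=1);k=L.argmax();print(g.mean(0),L.round(4),np.degrees(np.arctan2(e[k,1],e[k,0])))
cv2.imwrite('pics/m0.png',cv2.resize(o[50:220,0:320],None,fx=2.5,fy=2.5))
```

```text
[[13, 129, 138], [14, 130, 139], [14, 130, 139], [13, 128, 126], [15, 121, 116], [16, 112, 118], [16, 114, 136], [17, 115, 169], [17, 115, 180], [17, 114, 181], [16, 116, 180], [13, 126, 111], [13, 131, 109], [13, 133, 128], [14, 129, 138]]
[[13, 132, 124], [14, 129, 144], [14, 131, 144], [13, 132, 133], [13, 131, 127], [13, 130, 120], [12, 143, 102], [11, 146, 101], [11, 149, 101], [10, 144, 101], [11, 148, 98], [12, 142, 95], [12, 131, 107], [13, 130, 116], [13, 134, 126], [14, 133, 149], [13, 135, 157], [13, 132, 158], [13, 132, 158], [14, 133, 155]]Traceback (most recent call last):
  File "<stdin>", line 9, in <module>
  File "h.py", line 21, in rect
    c=max(cv2.findContours(m,cv2.RETR_EXTERNAL,cv2.CHAIN_APPROX_NONE)[0],key=cv2.contourArea)
ValueError: max() iterable argument is empty
```

```bash
cat > meas.py <<'E'
from h import *
def meas(f,P,wins,out=None):
    im=cv2.imread('pics/'+f)
    hsv=cv2.cvtColor(im,cv2.COLOR_BGR2HSV).astype(int); H,S,V=hsv[...,0],hsv[...,1],hsv[...,2]
    box=(S<122)&(V>155)&(H>14); rail=(V<112)&(S>136)&(H<13); o=im.copy(); R=[]
    for k,w,z in wins:
        c,b,r=rect(im,box if k=='b' else rail,*w); cv2.drawContours(o,[b.astype(int)],-1,(0,255,0),1)
        g=np.array([ray(P,*q,z)[:2] for q in b]); e=g-np.roll(g,1,0);L=np.linalg.norm(e,axis=1);j=L.argmax()
        a=np.degrees(np.arctan2(e[j,1],e[j,0])); R.append((g,a)); print(k,g.mean(0).round(4),L.round(4),round(a,2),round(a%90,2))
    if out: cv2.imwrite('pics/'+out,cv2.resize(o,None,fx=1.5,fy=1.5))
    return R
E
python3 - <<'E'
from meas import *
meas('w0.png',viewer.camera_params('wrist'),[('b',(195,310,105,215),.048),('r',(45,200,70,110),.014),('r',(50,200,160,200),.014)],'m0.png')
E
```

```text
b [0.5278 0.0581] [0.0658 0.0647 0.0648 0.0687] -50.14 39.86
r [ 0.5267 -0.1022] [0.0124 0.1171 0.0122 0.1184] -64.41 25.59
r [ 0.6231 -0.0694] [0.1415 0.0343 0.1377 0.0342] -70.07 19.93
```

View pics/m0.png

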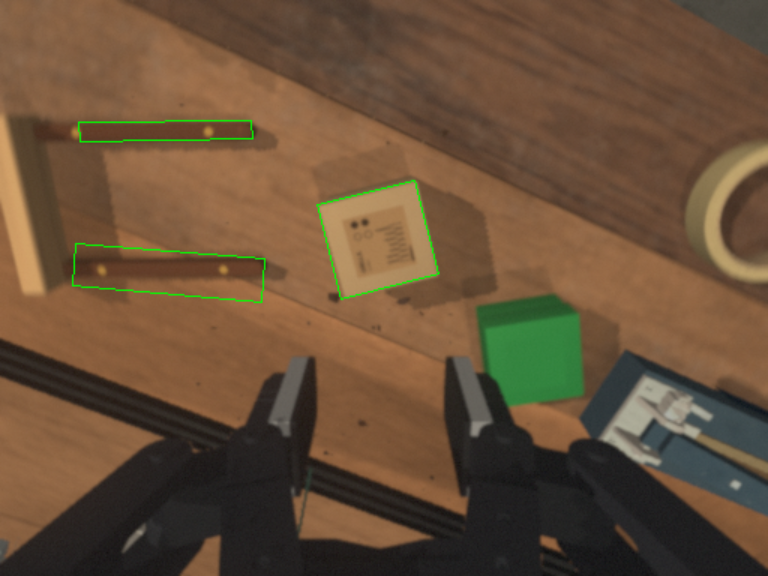

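Run:
```python
from meas import *
P=viewer.camera_params('wrist')
R=meas('w0.png',P,[('b',(195,310,105,215),.048),('r',(45,200,75,100),.014),('r',(70,172,168,190),.014)])
# rail midlines: sample columns; rows of dark band by gradient
im=cv2.GaussianBlur(cv2.imread('pics/w0.png'),(3,3),0).astype(float); r=im[...,2]/ (im[...,0]+1)
hsv=cv2.cvtColor(cv2.imread('pics/w0.png'),cv2.COLOR_BGR2HSV).astype(int)
L=[]
for lo,hi in ((78,98),(168,192)):
    pts=[]
    for u in range(60,165,3):
        m=np.where((hsv[lo:hi,u,0]<13)&(hsv[lo:hi,u,1]>136)&(hsv[lo:hi,u,2]<112))[0]
        if 3<len(m): pts.append(ray(P,u,lo+np.median(m),.014)[:2])
    L.append(np.array(pts))
    l=cv2.fitLine(L[-1].astype(np.float32),cv2.DIST_HUBER,0,.001,.001).ravel(); print(len(pts),np.degrees(np.arctan2(l[1],l[0])),l[2:])
```

```text
b [0.5278 0.0581] [0.0658 0.0647 0.0648 0.0687] -50.14 39.86
r [ 0.5267 -0.1022] [0.0124 0.1171 0.0122 0.1184] -64.41 25.59
r [ 0.6179 -0.0619] [0.1135 0.0247 0.1113 0.0246] -67.5 22.5
33 -64.80941 [ 0.5291146  -0.10723417]
33 -65.13022 [ 0.6154786  -0.06323221]
```

```bash
python3 -m inch '[-25,-1,0,0,0,0,40,-25,-1,0,0,0,0,40,-25,0,0,0,0,0,40,0,0,40,0,0,0,40,0,0,40,0,0,0,40,0,0,40,0,0,0,40,0,0,40,0,0,0,40,0,0,30,0,0,0,40]'
python3 - <<'E'
from h import *
s=sensors.read_state(); print(s['tool_pos'],s['wrist_force']); print(tocmd([.5952,.0894,.015],-155))
E
```

```text
time: 3.35
tool_pos: [0.5944, 0.0887, 0.038]
tcp_rot: [0.666, -3.066, -0.001]
wrist_force: [-0.0, 1.5, -0.4]
width: 0.472
grip_force: 0.0
[0.59444543 0.08868088 0.03802601] [-0.00943345  1.48504294 -0.44577905]
(array([-1.1,  0.3, 23. ]), np.float64(-0.5), 'tilt', array([-0.004, -0.   , -1.   ]))
```

Next: down, then the side push to TCP lane y ≈ 0.046. I'll stop slightly short so I can measure.

```bash
python3 -m inch '[0,0,12,0,0,0,40,0,0,8,0,0,0,40,4,0,0,0,0,0,40,6,0,0,0,0,0,40,6,0,0,0,0,0,40,6,0,0,0,0,0,40,5,0,0,0,0,0,40,5,0,0,0,0,0,40]'
python3 -m inch '[4,0,0,0,0,0,40,4,0,0,0,0,0,40,3,0,0,0,0,0,40,3,0,0,0,0,0,40,0,0,0,0,0,0,40,-5,0,0,0,0,0,40,-20,0,0,0,0,0,40,-25,0,0,0,0,0,40]'
python3 - <<'E'
from meas import *
a,P=snap('wrist','w1.png'); t,Q=snap('top','top1.png'); s=sensors.read_state(); print(s['tool_pos'])
print(proj(P,[.51,.05,.048]))
cv2.imwrite('pics/v1.png',np.hstack([cv2.resize(a[:,:,::-1],None,fx=.78,fy=.78)[:299,:400],cv2.resize(t[120:220,130:264,::-1],(400,299),interpolation=cv2.INTER_CUBIC)]))
E
```

```text
time: 4.15
tool_pos: [0.5686, 0.0754, 0.0226]
tcp_rot: [-0.669, 3.066, -0.001]
wrist_force: [4.8, -0.5, 2.0]
width: 0.468
grip_force: 1.4
time: 4.95
tool_pos: [0.5981, 0.0905, 0.0199]
tcp_rot: [0.667, -3.065, -0.001]
wrist_force: [-0.6, 1.2, 0.8]
width: 0.466
grip_force: 0.0
[0.60208379 0.09165342 0.02105017]
[254.04258228  22.03962721]
```

View pics/v1.png

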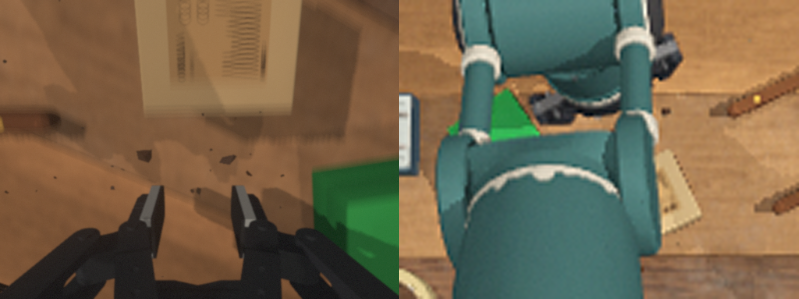

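The wrist view shows the box now nearly square to the lane, and the fingers are clear of it. I'll lift and measure.

```bash
python3 -m inch '[0,0,-20,0,0,0,40,0,0,-40,0,0,0,40,0,0,-45,0,0,0,40,0,0,-45,0,0,0,40,0,0,-40,0,0,0,40,20,0,-15,0,0,0,40,20,0,0,0,0,0,40,0,0,0,0,0,0,40]'
python3 - <<'E'
from meas import *
a,P=snap('wrist','w2.png'); s=sensors.read_state(); print(s['tool_pos'])
p=proj(P,[.51,.05,.048]);print(p)
R=meas('w2.png',P,[('b',(195,310,int(p[1])-75,int(p[1])+75),.048)],'m2.png')
E
```

```text
time: 5.85
tool_pos: [0.5612, 0.0732, 0.2261]
tcp_rot: [0.668, -3.067, -0.0]
wrist_force: [-0.4, 0.0, 0.4]
width: 0.469
grip_force: 0.0
[0.56203943 0.07360228 0.22556235]
[253.78717509 103.14774103]
b [0.509 0.058] [0.0653 0.0642 0.0653 0.0685] -64.1 25.9
```

View pics/m2.png

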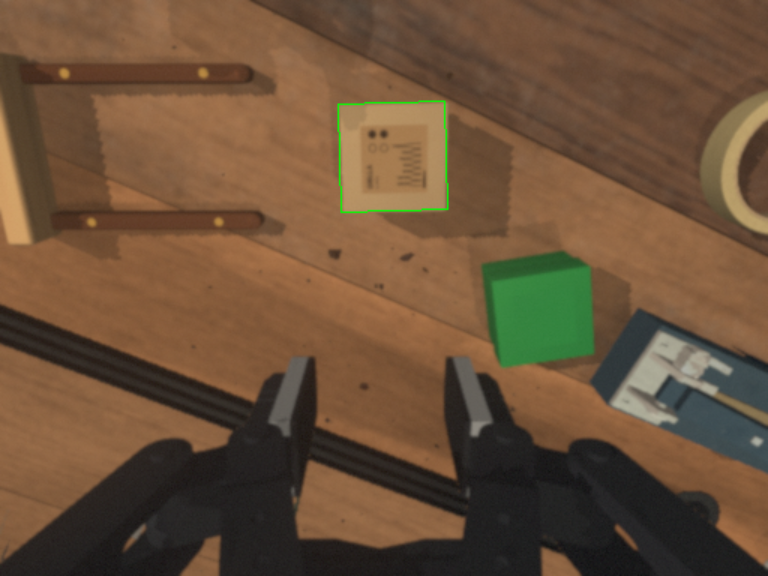

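The box (image centre (393,156) in this 1.5x view) is square and almost between the rail lines at rows 73 and 219. I'll check the lateral offset in this same view.

```bash
cat >> meas.py <<'E'
def rails(f,P,wins,cols):
    hsv=cv2.cvtColor(cv2.imread('pics/'+f),cv2.COLOR_BGR2HSV).astype(int); C=[];A=[]
    for lo,hi in wins:
        p=[]
        for u in cols:
            m=np.where((hsv[lo:hi,u,0]<13)&(hsv[lo:hi,u,1]>136)&(hsv[lo:hi,u,2]<112))[0]
            if len(m)>3: p.append(ray(P,u,lo+np.median(m),.014)[:2])
        l=cv2.fitLine(np.array(p,np.float32),cv2.DIST_HUBER,0,.001,.001).ravel(); l[:2]*=np.sign(l[0]); C.append(l[2:]);A.append(np.degrees(np.arctan2(l[1],l[0])))
    a=np.mean(A); yy=np.array([-np.sin(np.radians(a)),np.cos(np.radians(a))]); xx=np.array([yy[1],-yy[0]])
    print('rail angles',A,'gap',(C[1]-C[0])@yy); return np.mean(C,0),a,xx,yy
E
python3 - <<'E'
from meas import *
P=viewer.camera_params('wrist')
c,a,xx,yy=rails('w2.png',P,[(38,60),(135,158)],range(55,158,3))
R=meas('w2.png',P,[('b',(195,310,28,178),.048)]); b=R[0][0].mean(0)
print('box y off',(b-c)@yy, 'corners',[(q-c)@yy for q in R[0][0]])
O=np.array([.5455,-.0287]); print((O-c)@yy,(b-O)@xx)
t=O-.18*xx; t=t-yy*((t-c)@yy); print(t,tocmd([*t,.2],115))
E
```

```text
rail angles [np.float32(-65.40963), np.float32(-64.969505)] gap 0.09698706
b [0.5099 0.0584] [0.0652 0.0641 0.0651 0.0684] -64.1 25.9
box y off 0.003665880018359295 corners [np.float64(-0.028322945345723594), np.float64(-0.02944989559063818), np.float64(0.03556985478115078), np.float64(0.03686650622864822)]
-0.0005662843499741345 -0.0939698465251498
[0.47048288 0.13492382] (array([57.7, 93.8, 25.8]), np.float64(89.6), 'tilt', array([-0.002, -0.   , -1.   ]))
```

```bash
python3 -m inch '[-20,4,0,0,0,0,40,-20,4,0,0,0,0,40,0,0,40,0,0,0,40,0,0,45,0,0,0,40,0,0,45,0,0,0,40,0,0,45,0,0,0,40,0,0,25,0,0,0,40,0,0,3,0,0,0,40]'
python3 - <<'E'
from meas import *
O=np.array([.5452,-.029]);xx=np.array([.4226,-.9063]);yy=-np.array([xx[1],-xx[0]]);s=sensors.read_state();d=s['tool_pos'][:2]-O;print(d@xx,d@yy,s['tool_pos'],tocmd([*(O-.094*xx+.0415*yy),.018],-155))
E
```

```text
time: 6.7
tool_pos: [0.5916, 0.0975, 0.0169]
tcp_rot: [0.667, -3.058, -0.002]
wrist_force: [-0.1, -0.4, -0.5]
width: 0.467
grip_force: 0.0
-0.09499404143335399 0.09553295115921154 [0.5916384  0.09746906 0.01694525] (array([54. , -1.4, -0.4]), np.float64(-0.4), 'tilt', array([-0.012, -0.001, -1.   ]))
```

```bash
python3 -m inch '[15,0,0,0,0,0,40,15,0,0,0,0,0,40,10,0,0,0,0,0,40,4,0,0,0,0,0,40,3,0,0,0,0,0,40,3,0,0,0,0,0,40,2,0,0,0,0,0,40,2,0,0,0,0,0,40]'
python3 -m inch '[0,0,0,0,0,0,40,-5,0,0,0,0,0,40,-20,0,0,0,0,0,40,-15,0,0,0,0,0,40,0,0,-30,0,0,0,40,0,0,-45,0,0,0,40,0,0,-45,0,0,0,40,0,0,-45,0,0,0,40]'
python3 -m inch '[20,0,-30,0,0,0,40,20,0,-10,0,0,0,40,0,0,0,0,0,0,40,0,0,0,0,0,0,40,0,0,0,0,0,0,40,0,0,0,0,0,0,40,0,0,0,0,0,0,40,0,0,0,0,0,0,40]'
python3 - <<'E'
from meas import *
a,P=snap('wrist','w3.png'); print(proj(P,[.51,.05,.048]))
r=[proj(P,[*p,.014]) for p in ([.5267,-.1022],[.6155,-.0632])]; print(r)
w=[(int(q[1])-12,int(q[1])+11) for q in r]
p=proj(P,[.507,.057,.048]).astype(int)
c,A,xx,yy=rails('w3.png',P,w,range(int(r[0][0])-45,int(r[0][0])+40,3))
R=meas('w3.png',P,[('b',(p[0]-58,p[0]+58,max(p[1]-75,0),p[1]+75),.048)],'m3.png'); b=R[0][0].mean(0)
O=np.array([.5452,-.029]);O=O-yy*((O-c)@yy);print(O,A,'box',(b-O)@xx,(b-O)@yy,[(q-c)@yy for q in R[0][0]])
print(tocmd([*(O-.185*xx),.2],115))
E
```

```text
time: 7.5
tool_pos: [0.5487, 0.0753, 0.0238]
tcp_rot: [-0.669, 3.067, -0.001]
wrist_force: [2.1, -0.3, 0.4]
width: 0.465
grip_force: 1.2
time: 8.3
tool_pos: [0.5835, 0.0922, 0.1893]
tcp_rot: [0.669, -3.068, -0.001]
wrist_force: [0.2, -0.2, 0.1]
width: 0.468
grip_force: 0.0
time: 9.1
tool_pos: [0.5476, 0.0754, 0.2274]
tcp_rot: [0.669, -3.068, -0.0]
wrist_force: [0.5, -0.3, 0.5]
width: 0.47
grip_force: 0.0
[245.72163957 115.26707162]
[array([99.36921322, 61.8402558 ]), array([110.73058122, 157.38950637])]
rail angles [np.float32(-64.98877), np.float32(-65.4197)] gap 0.09724749
b [0.5075 0.0574] [0.0649 0.0637 0.0649 0.0679] -65.37 24.63
[ 0.54481133 -0.02917956] -65.20424 box -0.09425628222389007 0.0024165346672167434 [np.float64(-0.03010350378247846), np.float64(-0.02991607957141829), np.float64(0.03494237261445192), np.float64(0.034743349437791095)]
(array([46.7, 91.1, 27.7]), np.float64(89.6), 'tilt', array([-0.001, -0.   , -1.   ]))
```

```bash
python3 -m inch '[16,30,0,0,0,0,40,16,31,0,0,0,0,40,15,30,0,0,0,0,40,0,0,0,0,0,8,40,0,0,0,0,0,8,40,0,0,0,0,0,8,40,0,0,0,0,0,8,40,0,0,0,0,0,8,40]'
python3 -m inch '[0,0,0,0,0,8.3,40,0,0,0,0,0,8.3,40,0,0,0,0,0,8.3,40,0,0,0,0,0,8.3,40,0,0,0,0,0,8.3,40,0,0,0,0,0,8.2,40,0,0,0,0,0,0,40,0,0,0,0,0,0,40]'
python3 - <<'E'
from meas import *
O=np.array([.5449,-.0291]);xx=np.array([.4215,-.9068]);yy=np.array([.9068,.4215]);s=sensors.read_state();d=s['tool_pos'][:2]-O;print(d@xx,d@yy,s['q'],tocmd([*(O-.185*xx),.018],114.9))
E
```

```text
time: 9.95
tool_pos: [0.467, 0.1386, 0.2283]
tcp_rot: [0.429, 3.112, 0.0]
wrist_force: [-0.6, 0.7, 0.6]
width: 0.471
grip_force: 0.0
time: 10.75
tool_pos: [0.4671, 0.1385, 0.2282]
tcp_rot: [-1.686, -2.651, 0.0]
wrist_force: [-0.1, 0.1, -0.5]
width: 0.466
grip_force: 0.0
-0.18476838599716497 3.97865857065741e-05 [ 2.37092935e-01 -9.46968719e-02  1.99691524e+00 -2.02237298e-06
  1.23940054e+00 -2.01020185e-01] (array([ 2.000e-01, -0.000e+00,  2.102e+02]), np.float64(0.2), 'tilt', array([-0., -0., -1.]))
```

```bash
python3 -m inch '[0,0,30,0,0,0,40,0,0,45,0,0,0,40,0,0,45,0,0,0,40,0,0,45,0,0,0,40,0,0,35,0,0,0,40,0,0,10,0,0,0,40,-15,0,0,0,0,0,40,-18,0,0,0,0,0,40]'
python3 -m inch '[-8,0,0,0,0,0,40,-8,0,0,0,0,0,40,-8,0,0,0,0,0,40,-8,0,0,0,0,0,40,-8,0,0,0,0,0,40,-8,0,0,0,0,0,40,-8,0,0,0,0,0,40,-6,0,0,0,0,0,40]'
python3 -m inch '[-2,0,0,0,0,0,40,-1,0,0,0,0,0,40,0,0,0,0,0,0,40,8,0,0,0,0,0,40,20,0,-20,0,0,0,40,10,0,-45,0,0,0,40,0,0,-45,0,0,0,40,0,0,-45,0,0,0,40]'
python3 -m inch '[-20,0,-40,0,0,0,40,-20,0,-10,0,0,0,40,0,0,0,0,0,0,40,0,0,0,0,0,0,40,0,0,0,0,0,0,40,0,0,0,0,0,0,40,0,0,0,0,0,0,40,0,0,0,0,0,0,40]'
python3 - <<'E'
from h import *
a,P=snap('wrist','w4.png');print(proj(P,[.53,.0,.048]),proj(P,[.54,-.03,0]))
E
```

```text
time: 11.55
tool_pos: [0.4814, 0.1087, 0.0187]
tcp_rot: [-1.686, -2.651, -0.0]
wrist_force: [0.3, 0.1, 0.2]
width: 0.466
grip_force: 0.0
time: 12.35
tool_pos: [0.5072, 0.0517, 0.0183]
tcp_rot: [-1.69, -2.648, 0.0]
wrist_force: [-1.2, 4.5, 4.0]
width: 0.467
grip_force: 2.4
time: 13.15
tool_pos: [0.4912, 0.0843, 0.1741]
tcp_rot: [-1.688, -2.649, 0.002]
wrist_force: [1.5, 0.6, 0.1]
width: 0.465
grip_force: 0.0
time: 13.95
tool_pos: [0.5086, 0.0481, 0.2225]
tcp_rot: [-1.689, -2.648, 0.001]
wrist_force: [0.7, 0.2, 0.1]
width: 0.468
grip_force: 0.0
[253.41492535 211.58139475] [250.37865717 220.47069671]
```

View pics/w4.png

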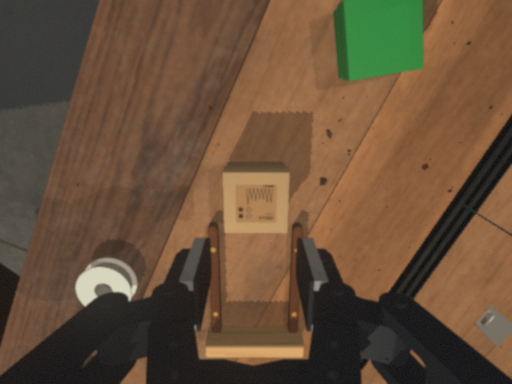

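The box lid spans columns 223–289 and rows 172–233, so its centre column is 256. The rails are at columns 214 and 296, so the middle is 255. The box is centred and square at the mouth, and I'll put numbers on that.

Run:
```python
from meas import *
P=viewer.camera_params('wrist')
O=np.array([.5449,-.0291]);xx=np.array([.4215,-.9068]);yy=np.array([.9068,.4215])
R=meas('w4.png',P,[('b',(205,305,171,245),.048)]); b=R[0][0].mean(0)
print('box',(b-O)@xx,(b-O)@yy,[((q-O)@yy).round(4) for q in R[0][0]])
hsv=cv2.cvtColor(cv2.imread('pics/w4.png'),cv2.COLOR_BGR2HSV).astype(int)
for lo,hi in((206,224),(286,304)):
    for v in (240,262,285):
        m=np.where((hsv[v,lo:hi,0]<13)&(hsv[v,lo:hi,1]>136)&(hsv[v,lo:hi,2]<112))[0]
        q=ray(P,lo+np.median(m),v,.014)[:2] if len(m) else O; print(v,lo+m,((q-O)@xx).round(4),((q-O)@yy).round(4))
for uv in ((214,223),(297,222)): q=ray(P,*uv,.014)[:2]; print((q-O)@xx,(q-O)@yy)
print(tocmd([*(O-.115*xx),.018],114.9))
```

```text
b [0.5282 0.0081] [0.0648 0.0645 0.0648 0.0685] -155.04 24.96
box -0.04077032979099416 0.0005395475218690461 [np.float64(-0.0318), np.float64(0.0327), np.float64(0.0349), np.float64(-0.0337)]
240 [211 212 213 214 215 216 217 218] 0.0174 -0.0461
262 [212 213 214 215 216 217 218] 0.0464 -0.0465
285 [210 211 212 213 214 215 216 217 218 219] 0.0782 -0.0482
240 [293 294 295 296] 0.0174 0.0465
262 [292 293 294 295] 0.0464 0.0464
285 [290 291 292 293 294 295 296] 0.0781 0.047
-0.004100858621273528 -0.04586324031541376
-0.00538819907760949 0.04847229664059068
(array([ 29.8,   0.4, 204.7]), np.float64(0.0), 'tilt', array([-0.001, -0.   , -1.   ]))
```

The box is centred to within 1 mm and square. Next I'll go back behind it and push most of the way.

```bash
python3 -m inch '[15,0,-5,0,0,0,40,15,0,0,0,0,0,40,0,0,40,0,0,0,40,0,0,45,0,0,0,40,0,0,45,0,0,0,40,0,0,45,0,0,0,40,0,0,30,0,0,0,40,0,0,4,0,0,0,40]'
python3 -m inch '[-10,0,0,0,0,0,40,-10,0,0,0,0,0,40,-7,0,0,0,0,0,40,-7,0,0,0,0,0,40,-8,0,0,0,0,0,40,-8,0,0,0,0,0,40,-8,0,0,0,0,0,40,-8,0,0,0,0,0,40]'
python3 -m inch '[-8,0,0,0,0,0,40,-8,0,0,0,0,0,40,-8,0,0,0,0,0,40,-8,0,0,0,0,0,40,-8,0,0,0,0,0,40,-8,0,0,0,0,0,40,-8,0,0,0,0,0,40,-8,0,0,0,0,0,40]'
python3 - <<'E'
from meas import *
O=np.array([.5449,-.0291]);xx=np.array([.4215,-.9068]);yy=np.array([.9068,.4215]);s=sensors.read_state();d=s['tool_pos'][:2]-O;print(d@xx,d@yy,s['wrist_force'][:2]@xx,s['wrist_force'][:2]@yy,tocmd([*(O+.06*xx),.018],114.9))
E
```

```text
time: 14.8
tool_pos: [0.4919, 0.0757, 0.0154]
tcp_rot: [-1.685, -2.643, 0.008]
wrist_force: [-1.6, -0.6, -0.2]
width: 0.467
grip_force: 0.0
time: 15.6
tool_pos: [0.5244, 0.0146, 0.0193]
tcp_rot: [-1.69, -2.648, 0.0]
wrist_force: [-1.5, 3.9, 2.0]
width: 0.467
grip_force: 2.1
time: 16.4
tool_pos: [0.5514, -0.0436, 0.0191]
tcp_rot: [-1.69, -2.648, 0.0]
wrist_force: [-1.6, 3.0, 1.8]
width: 0.468
grip_force: 1.4
0.015920686086409407 -0.00025449078295183586 -3.34823120661996 -0.15638114434516856 (array([-44.1,   0.3,   1.1]), np.float64(0.0), 'tilt', array([-0., -0., -1.]))
```

```bash
python3 -m inch '[-7,0,0,0,0,0,40,-7,0,0,0,0,0,40,-6,0,0,0,0,0,40,-6,0,0,0,0,0,40,-6,0,0,0,0,0,40,-5,0,0,0,0,0,40,-5,0,0,0,0,0,40,-4,0,0,0,0,0,40]'
python3 -m inch '[-2,0,0,0,0,0,40,-2,0,0,0,0,0,40,-1,0,0,0,0,0,40,-1,0,0,0,0,0,40,-1,0,0,0,0,0,40,-1,0,0,0,0,0,40,-1,0,0,0,0,0,40,-1,0,0,0,0,0,40]'
python3 - <<'E'
from meas import *
O=np.array([.5449,-.0291]);xx=np.array([.4215,-.9068]);yy=np.array([.9068,.4215]);s=sensors.read_state();d=s['tool_pos'][:2]-O;print(d@xx,d@yy,s['wrist_force'][:2]@xx,s['wrist_force'][:2]@yy)
E
```

```text
time: 17.2
tool_pos: [0.5707, -0.0851, 0.0192]
tcp_rot: [-1.69, -2.648, 0.0]
wrist_force: [-0.6, 1.4, -0.8]
width: 0.471
grip_force: 0.8
time: 18.0
tool_pos: [0.5749, -0.0938, 0.0193]
tcp_rot: [-1.69, -2.648, -0.0]
wrist_force: [-0.8, 1.6, -1.3]
width: 0.469
grip_force: 1.4
0.07125175028825301 -9.032284404821607e-05 -1.7474091133153409 -0.07049210257418369
```

```bash
python3 -m inch '[-0.5,0,0,0,0,0,40,-0.5,0,0,0,0,0,40,-0.5,0,0,0,0,0,40,-0.5,0,0,0,0,0,40,-0.5,0,0,0,0,0,40,-0.5,0,0,0,0,0,40,-0.5,0,0,0,0,0,40,-0.5,0,0,0,0,0,40]'
```

```text
time: 18.8
tool_pos: [0.5749, -0.0937, 0.0192]
tcp_rot: [-1.689, -2.642, -0.004]
wrist_force: [-4.8, 16.7, 5.5]
width: 0.467
grip_force: 8.4
```

The force rose to 17 N with no advance, so the box is home. I'll back off, lift clear and check.

```bash
python3 -m inch '[4,0,0,0,0,0,40,10,0,0,0,0,0,40,15,0,0,0,0,0,40,10,0,-10,0,0,0,40,0,0,-40,0,0,0,40,0,0,-45,0,0,0,40,0,0,-45,0,0,0,40,0,0,-45,0,0,0,40]'
python3 -m inch '[30,0,0,0,0,0,40,30,0,0,0,0,0,40,0,0,0,0,0,0,40,0,0,0,0,0,0,40,0,0,0,0,0,0,40,0,0,0,0,0,0,40,0,0,0,0,0,0,40,0,0,0,0,0,0,40]'
python3 - <<'E'
from meas import *
a,P=snap('wrist','w5.png');t,Q=snap('top','top5.png')
cv2.imwrite('pics/v5.png',np.hstack([cv2.resize(a[:,:,::-1],(400,300)),cv2.resize(t[110:235,200:366,::-1],(400,300),interpolation=cv2.INTER_CUBIC)]))
E
```

```text
time: 19.6
tool_pos: [0.5595, -0.0614, 0.2068]
tcp_rot: [1.689, 2.648, 0.0]
wrist_force: [0.8, 0.5, 1.7]
width: 0.467
grip_force: 0.0
time: 20.4
tool_pos: [0.5349, -0.0081, 0.204]
tcp_rot: [-1.691, -2.647, 0.0]
wrist_force: [0.3, 0.0, -0.7]
width: 0.47
grip_force: 0.0
```

View pics/v5.png

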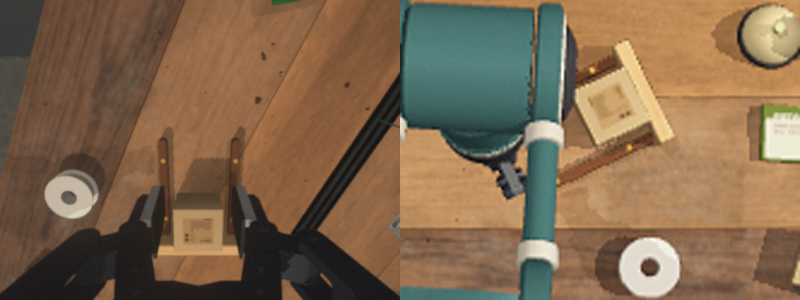

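The box is flush against the stop board (top view, about (612,105)), square and clear of both rails. The spool hasn't moved, and the gripper is well above everything.

```bash
python3 -c "
from workcell import job; print(job.finish_job())"
```

```text
the job is handed in; nothing more can be done
None
```

The kraft box stands home against the stop board, square and centred between the rails as far as the pictures show, and I handed the job in at about 20 s with the gripper raised clear.

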